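# Set up the ring roller: gauges to its pegs, crank on its shaft

## Robot

A 6-joint arm with a two-finger parallel gripper is mounted at the origin on the work surface. World frame = base frame: x ahead of the robot, y to its left, z up, the work surface at z = 0. Lengths are in mm, angles in rad, forces in N, time in s.
With the tool pointing down it reaches from about 350 to 850 mm from the base axis. Payload 8.1 kg.
Tool frame: the origin (TCP) lies at the very end of the fingers, on their centre line; the grasp point (between the pads) lies 19 mm behind it; z points along the fingers, y is the direction in which the jaws open and shut (so a half turn about z gives the same grasp; the last joint's range is limited). The gripper opens to 85 mm and grips with 20 to 120 N. Pads are 22 mm wide; open, the fingers measure 114 mm over their backs; the gripper's body (76 mm by 85 mm) begins 54 mm behind the grasp point. The pads swing forward as they close: fully open they stand 13 mm farther back than shut.
Start: joints at [-1.208, 0.13, 1.488, -0, 1.523, -0.085], TCP at [259.81, -540.837, 231.292] pointing down, gripper open.
Joint ranges: [-2.96, 2.96], [-0.89, 2.26], [0.02, 2.5], [-1.34, 4.48], [0, 2.73], [-2.66, 2.66]. Speed limits (rad/s): [2.39, 2.39, 2.79, 3.14, 3.14, 3.14].

## Interface

Orientations are given as a rotation vector (axis times angle).
In Python, from rig import manip, sensors, optics gives the robot as it stands. The module is installed in compiled form; this text tells all that it offers. Calls block until the motion is done:
- manip.reach(position, orientation): joint-space move of the TCP to a pose.
- manip.servo_line(position, velocity=150, rotation=None): straight line of the TCP; rotation=None keeps the orientation; velocity is the mean speed in mm/s.
- manip.movej(angles): joint-space move.
- manip.set_gripper(opening, grip_force=None): finger opening in mm; grip_force is the grip in N (None keeps the last); returns when the fingers have stopped.
- manip.sleep(seconds).
- manip.inverse_kinematics(position, orientation): joint angles nearest the present ones, or None.
- sensors.state(): the state.
- optics.camera(name): name is "side" or "top"; returns the picture (480x640x3 uint8, blue, green, red); there is no depth.
- optics.camera_model(name): a dict with "fx", "fy", "cx", "cy" (pixels), "rvec" (rotation vector, rad) and "tvec" (3), from world to camera coordinates, as OpenCV has them. Camera axes: x right, y down, z forward; pixel columns grow to the right and rows downward; lengths in mm; the calibration is good to about 2 mm. A picture is of the moment at which its call begins. camera_model takes no time and is no camera call.
A pose or a line that the arm cannot do raises manip.MotionError and nothing moves.
- manip.close_job(): hands the job in, once; it reports no verdict.
The state is a dict: "clock": time; "joint_positions": joint angles; "joint_velocities": joint speeds; "effort": joint torques, N m; "eef_pos": TCP position; "tool_rot": TCP orientation; "force": force on the tool from outside, world axes, zero at the start; "wrist_torque": the same for the moment, N m; "width": finger opening in mm.
Only numpy, scipy, OpenCV 4.12 (cv2) and the standard library are available. Lean on these libraries where they do the work, as an engineer would, in place of code of your own. Each camera call takes 0.05 s, during which the arm holds its last target. There are 200 camera calls.

## Task

Set up the green ring roller for work: take every brass radius gauge that hangs on the rack off its headed stud (slide it up until the wide end of its keyhole is round the head, then take it off) and hang it by its round eye on a peg of the roller's own gauge stand, one to a peg. Take the orange protective cap off the roller's shaft and put it in the grey parts tray, then fit the loose crank fully home on that shaft, its keyway over the key. Leave the other things on the bench where they are.

Things in the scene. Friction and masses are not known exactly. Their poses are not given: they have to be found in the camera images.
- gauge_a: Radius gauge: 5 mm brass plate hanging upright, 44 mm wide above, 76 mm below, lower edge rounded to 60 mm, with a dark brown wooden grip strip (14 thick, 52 wide, 20 high) on top, to be pinched across its thickness from above. Origin = middle of its lowest edge; x = plate's normal, y = along the strip, z up. Strip's centre at z = 125 mm. 0.2 kg. May be absent.
- gauge_b: Radius gauge: 5 mm brass plate hanging upright, 44 mm wide above, 76 mm below, lower edge rounded to 80 mm, with a mid-brown wooden grip strip (14 thick, 52 wide, 20 high) on top, to be pinched across its thickness from above. Origin = middle of its lowest edge; x = plate's normal, y = along the strip, z up. Strip's centre at z = 125 mm. 0.2 kg. May be absent.
- gauge_c: Radius gauge: 5 mm brass plate hanging upright, 44 mm wide above, 76 mm below, lower edge rounded to 100 mm, with a red painted grip strip (14 thick, 52 wide, 20 high) on top, to be pinched across its thickness from above. Origin = middle of its lowest edge; x = plate's normal, y = along the strip, z up. Strip's centre at z = 125 mm. 0.2 kg. May be absent.
- gauge_d: Radius gauge: 5 mm brass plate hanging upright, 44 mm wide above, 76 mm below, lower edge rounded to 130 mm, with a blue painted grip strip (14 thick, 52 wide, 20 high) on top, to be pinched across its thickness from above. Origin = middle of its lowest edge; x = plate's normal, y = along the strip, z up. Strip's centre at z = 125 mm. 0.2 kg. May be absent.
- gauge_a_eye (a point): Centre of the round eye (16 mm) through gauge_a, 93 mm above its origin and 32 below the strip's centre. Below it, on the same centre line, is the keyhole slot: narrow part 12 mm wide with its closed top 75 mm above the origin (the stud's shank bears there while it hangs), running down into the wide round end, 24 mm, centred 51 mm above the origin.
- gauge_b_eye (a point): Centre of the round eye (16 mm) through gauge_b, 93 mm above its origin and 32 below the strip's centre. Below it, on the same centre line, is the keyhole slot: narrow part 12 mm wide with its closed top 75 mm above the origin (the stud's shank bears there while it hangs), running down into the wide round end, 24 mm, centred 51 mm above the origin.
- gauge_c_eye (a point): Centre of the round eye (16 mm) through gauge_c, 93 mm above its origin and 32 below the strip's centre. Below it, on the same centre line, is the keyhole slot: narrow part 12 mm wide with its closed top 75 mm above the origin (the stud's shank bears there while it hangs), running down into the wide round end, 24 mm, centred 51 mm above the origin.
- gauge_d_eye (a point): Centre of the round eye (16 mm) through gauge_d, 93 mm above its origin and 32 below the strip's centre. Below it, on the same centre line, is the keyhole slot: narrow part 12 mm wide with its closed top 75 mm above the origin (the stud's shank bears there while it hangs), running down into the wide round end, 24 mm, centred 51 mm above the origin.
- rack: Gauge rack, fixed: green bar on two legs, 16 mm thick behind its face, top 161 mm high. Origin on the table under the face, which looks along +x, roughly away from the robot. Headed studs along +x at y = 129, 43, -43, -129, z = 150 mm: shank 8 mm wide, 10 long, head 16 wide, 5 thick. A hung gauge: origin at x = 5, z = 79. Raised 20 mm, then moved over 15 mm along +x, it is free.
- pegstand: The ring roller's gauge stand: low green foot with four steel rods (8 mm) 86 mm apart, each rising straight and bent at the top into a peg that points along the stand's +x (roughly away from the robot). Origin on the table; the upright rods are at x = -4 mm. Fixed.
- peg1 (a point): Peg 1 of the gauge stand: point on the peg's axis at mid-length, 163 mm above the table. Peg 8 mm thick, points along +x, rising 9 degrees; its tip is 24 mm beyond this point and 3 mm higher, its root (bend) 20 mm behind and 3 mm lower. A gauge hung by its eye with its plate at this point has its strip's centre about 28 mm above it, x along the peg.
- peg2 (a point): Peg 2 of the gauge stand: point on the peg's axis at mid-length, 163 mm above the table. Peg 8 mm thick, points along +x, rising 9 degrees; its tip is 24 mm beyond this point and 3 mm higher, its root (bend) 20 mm behind and 3 mm lower. A gauge hung by its eye with its plate at this point has its strip's centre about 28 mm above it, x along the peg.
- peg3 (a point): Peg 3 of the gauge stand: point on the peg's axis at mid-length, 163 mm above the table. Peg 8 mm thick, points along +x, rising 9 degrees; its tip is 24 mm beyond this point and 3 mm higher, its root (bend) 20 mm behind and 3 mm lower. A gauge hung by its eye with its plate at this point has its strip's centre about 28 mm above it, x along the peg.
- peg4 (a point): Peg 4 of the gauge stand: point on the peg's axis at mid-length, 163 mm above the table. Peg 8 mm thick, points along +x, rising 9 degrees; its tip is 24 mm beyond this point and 3 mm higher, its root (bend) 20 mm behind and 3 mm lower. A gauge hung by its eye with its plate at this point has its strip's centre about 28 mm above it, x along the peg.
- crank: Loose steel crank with red upright handle, lying flat. Origin = centre of the hub's underside, x = along the arm. Hub 40 mm across (flats across y), 36 high, bore 19 mm, open through; keyway 9 mm wide in the bore on the arm's side (+x). Arm 18 wide, 12 high, flush below; handle 20 mm wide at x = 90, top 64 high. 0.35 kg, centre of mass at x about 30 mm. Grip the hub across y.
- cap: Orange plastic cap that covers the shaft end of the ring roller at the start: upright cylinder 38 mm wide, 41 mm high, hollow below (28 mm wide, 37 deep), standing loosely on the seat. Origin = centre of its underside, z up. 40 g. Lift it 40 mm or more to clear the shaft.
- tray: Grey open parts tray, fixed, 120 x 130 mm (x, y), 35 mm high, walls and floor 4 mm; a few small bolts near its corners are only for show. Origin = centre of its underside.
- seat (a point): Crank seat on the middle roll of the fixed green ring roller (160 x 260 mm): centre of a shoulder (36 mm wide) on the shaft's axis, 130 mm above the table; z up, x points to the key. Shaft 16 mm thick, 35 mm tall above it, top 5 mm tapered; the brass key (6 mm wide, out to 12 mm from the axis) reaches 24 mm above it. Fitted: crank's underside here, its x along this x. Turns lightly.
- punch: Bystander: steel doming punch, 38 mm wide, 88 mm tall, leave it alone. Origin = centre of its underside.
- bangle: Bystander: brass bangle, 72 mm wide, 16 mm high, leave it alone. Origin = centre of its underside.
- hammer: Bystander: hammer, 220 mm long, leave it alone. Origin = middle of its length.
- bowl: Bystander: copper bowl, 90 mm wide, 50 mm high, leave it alone. Origin = centre of its underside.
- oil: Bystander: yellow oil bottle, 50 mm wide, 130 mm tall, leave it alone. Origin = centre of its underside.
- stake: Bystander: steel stake, 44 mm wide, 110 mm tall, leave it alone. Origin = centre of its underside.
Things that resemble listed ones, but are neither listed nor needed, are in the scene too. Of the things shaped like the cap, the orange one is meant. What is shaped like the gauge_d but pink is not meant.

How it is judged:
By the outcome, as a careful person would: the job done as asked, in the order asked, and still so for the second after the job is handed in, with the robot touching nothing.
Of gauge_a, gauge_b, gauge_c, gauge_d only 3 to 4 are there at a start; the rules pass over those that are not, and their reading is None.
At some moment in a run one of crank may be knocked a few centimetres aside while the robot is not near it.
It also fails if it takes over 200 s, if anything falls off the work surface, if the arm or the gripper's body presses on something with over 40 N, if the wrist force passes 120 N, or if a joint passes its speed limit or range.

## Working session

There is one attempt and no reset: what is moved stays moved. The work goes in short steps, each a Python script; the robot and the scene stay as the last script left them, time stands still between calls to the robot, and variables do not carry over. Pictures are saved under pics/ and viewed, about 12 in all and at most 16, crops included, and the job is handed in when it is done.

```bash
mkdir -p pics; cat > h.py <<'E'
import numpy as np, cv2
from rig import manip, sensors, optics
from scipy.spatial.transform import Rotation as R
def cam(n):
    m=optics.camera_model(n); K=np.array([[m['fx'],0,m['cx']],[0,m['fy'],m['cy']],[0,0,1.]])
    return K,cv2.Rodrigues(np.array(m['rvec'],float))[0],np.array(m['tvec'],float).ravel()
def proj(n,p):
    K,r,t=cam(n); q=(r@np.atleast_2d(p).T).T+t; q=q@K.T; return q[:,:2]/q[:,2:]
def ray(n,uv,z):
    K,r,t=cam(n); d=r.T@np.linalg.inv(K)@np.array([uv[0],uv[1],1.]); c=-r.T@t
    return c+d*(z-c[2])/d[2]
def ori(a):  # tool down, tool y (jaw axis) at world angle a
    y=np.array([np.cos(a),np.sin(a),0]); z=np.array([0,0,-1.]); x=np.cross(y,z)
    return R.from_matrix(np.c_[x,y,z]).as_rotvec()
E
python3 - <<'E'
from h import *
for n in('side','top'):
    im=optics.camera(n); cv2.imwrite(f'pics/{n}0.png',im); K,r,t=cam(n); print(n,K[0,0],-r.T@t, r[2])
s=sensors.state(); print(s['clock'],s['tool_rot'],s['width'],s['force'])
E
```

```text
side 566.3490479280292 [ -117.16183757 -1141.96504344  1252.00913342] [ 0.40512308  0.62595828 -0.66637191]
top 597.8713372766887 [ 397.16247114  -71.9324813  1572.37184177] [ 0.11277925 -0.01347271 -0.99352872]
0.1 [-3.06154519e+00 -6.97194135e-01  3.38704587e-04] 85.4530947820681 [ 0.97550625  0.78588131 -0.10449413]
```

View pics/top0.png

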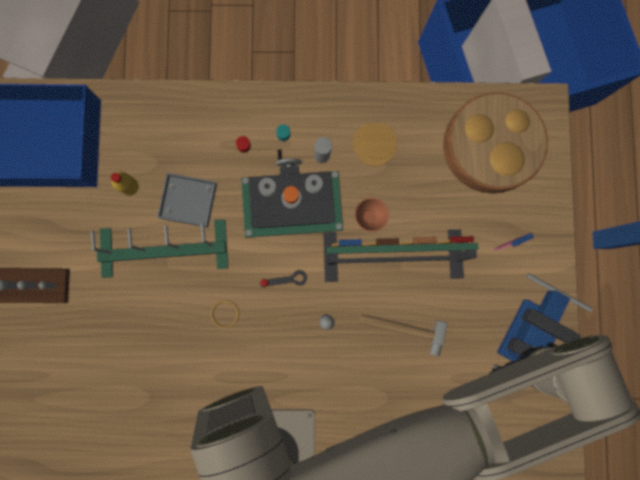

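View pics/side0.png

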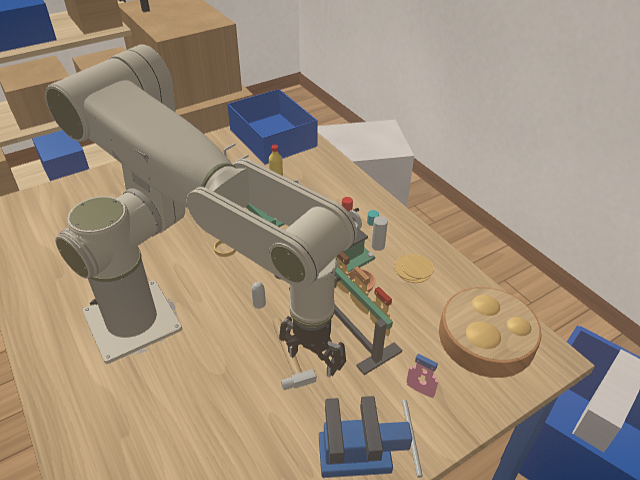

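The top view shows the peg stand at left (pegs at columns 93–205, row about 235) and the roller with the orange cap at (291,195). The tray is at (187,200), the crank at (285,280), and the rack at (400,245) carries four strips: blue, dark brown, brown and red. I'll zoom in for pixel detail.

```bash
python3 - <<'E'
import cv2
im=cv2.imread('pics/top0.png')
cv2.imwrite('pics/c1.png',cv2.resize(im[170:300,80:240],None,fx=5,fy=4.5,interpolation=cv2.INTER_CUBIC)[:600] if 0 else cv2.resize(im[170:290,80:240],None,fx=5,fy=5,interpolation=cv2.INTER_CUBIC))
cv2.imwrite('pics/c2.png',cv2.resize(im[140:300,230:390],None,fx=3.75,fy=3.75,interpolation=cv2.INTER_CUBIC))
cv2.imwrite('pics/c3.png',cv2.resize(im[210:300,320:480],None,fx=5,fy=5,interpolation=cv2.INTER_CUBIC))
E
```

```text
(no output)
```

View pics/c1.png

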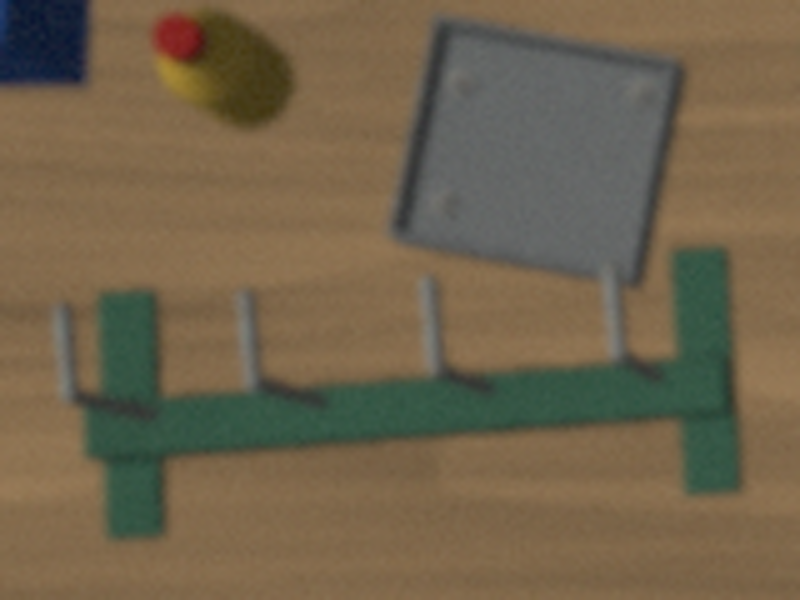

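View pics/c2.png

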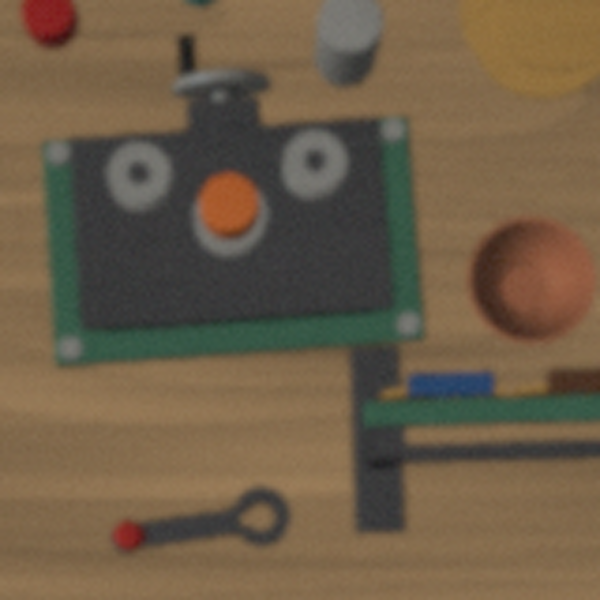

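View pics/c3.png

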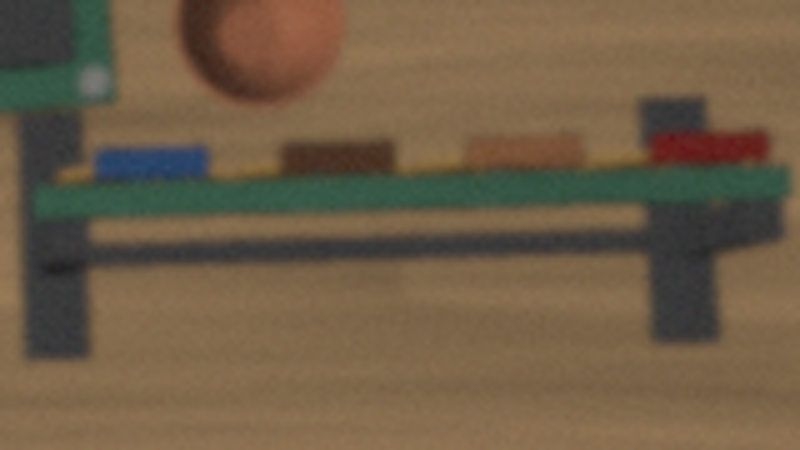

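The crops show where the parts are. Pegs run root to tip, with roots in c1 at (70,400), (257,385), (438,372), (620,357) and tips at (62,305), (245,292), (428,278), (608,265). In c2 the cap top is at (229,204), the crank hub at (262,516) and its handle at (128,535). In c3 the strips are at (152,162), (338,157), (523,151), (710,147). I'll convert these to world positions and check the spacings.

```bash
python3 - <<'E'
from h import *
np.set_printoptions(precision=1,suppress=True)
im=cv2.imread('pics/top0.png'); hsv=cv2.cvtColor(im,cv2.COLOR_BGR2HSV).astype(int)
f=lambda c,o,s:[(c[0]+.5)/s-.5+o[0],(c[1]+.5)/s-.5+o[1]]
P=[]
for r,t in zip([(70,400),(257,385),(438,372),(620,357)],[(62,305),(245,292),(428,278),(608,265)]):
    a=ray('top',f(r,(80,170),5),160);b=ray('top',f(t,(80,170),5),166)
    P.append((a+b)/2); print('peg',a,b,np.linalg.norm(a-b))
P=np.array(P);print(np.linalg.norm(np.diff(P,axis=0),axis=1))
S=np.array([ray('top',f(c,(320,210),5),214) for c in [(152,162),(338,157),(523,151),(710,147)]])
print('strips',S,np.linalg.norm(np.diff(S,axis=0),axis=1))
for h in[(58,178),(784,140)]: print('plate ends',ray('top',f(h,(320,210),5),150))
g=lambda c,z:ray('top',f(c,(230,140),3.75),z)
print('bar',ray('top',f((37,198),(320,210),5),161),ray('top',f((788,182),(320,210),5),161))
print('cap',g((229,203),171),'crank',g((262,516),36),g((128,535),64))
print('roller corners',[g(c,100) for c in[(45,145),(408,118),(423,337),(57,362)]])
print('tray',[ray('top',f(c,(80,170),5),35) for c in[(440,20),(682,65),(640,283),(397,240)]])
E
```

```text
peg [501.8 416.  160. ] [546.2 419.7 166. ] 44.90549076609361
peg [509.5 328.5 160. ] [552.9 334.1 166. ] 44.21779083827186
peg [516.2 243.6 160. ] [560.2 248.4 166. ] 44.64564922652931
peg [523.9 158.  160. ] [567.  163.8 166. ] 43.87805165808603
[86.8 85.6 85.4]
strips [[ 519.1 -184.3  214. ]
 [ 522.  -269.4  214. ]
 [ 525.4 -354.2  214. ]
 [ 527.8 -440.2  214. ]] [85.2 84.9 86. ]
plate ends [ 516.9 -144.6  150. ]
plate ends [ 537.6 -493.2  150. ]
bar [ 506.4 -134.1  161. ] [ 516.5 -491.4  161. ]
cap [636.9 -47.2 171. ] crank [443.6 -69.3  36. ] [429.5  20.3  64. ]
roller corners [array([687.2,  77. , 100. ]), array([ 707.6, -165. ,  100. ]), array([ 560.4, -175. ,  100. ]), array([542. ,  66.4, 100. ])]
tray [array([710.8, 276.4,  35. ]), array([688.1, 150. ,  35. ]), array([573.6, 169. ,  35. ]), array([595.1, 294.8,  35. ])]
```

All spacings come out at about 86 mm and peg lengths at about 44 mm, so the measurements are consistent. Next I'll write the hang routine and do the first gauge, blue to peg 1 (farthest first, so nothing is carried over a hung gauge).

```bash
cat >> h.py <<'E'
S=np.array([[519.8,-184.3],[522.6,-269.5],[525.3,-354.5],[528.,-440.1]])
PEG=np.array([[524,417.2],[531.2,331.4],[538.3,245.9],[545.4,160.6]])
ry,py=np.radians(1.9),np.radians(5.0)
H=297.
def fz(): return np.round(sensors.state()['force'],1)
def gauge(i,j,a0):
    s=S[i]; u=np.array([np.cos(ry),np.sin(ry)]); v=np.array([np.cos(py),np.sin(py)])
    L=lambda p,z,vel=200,rot=None: manip.servo_line([*p,z],velocity=vel,rotation=rot)
    manip.set_gripper(45,60)
    manip.reach([*s,H],ori(ry+a0)); L(s,189,120); f0=fz()
    manip.set_gripper(5,60); w=sensors.state()['width']; f1=fz()
    L(s,209.5,50); f2=fz(); L(s+15*u,209.5,50); f3=fz(); L(s+17*u,H)
    f4=fz(); w4=sensors.state()['width']
    p=PEG[j]; q=p+40*v
    L(q,H,300,ori(py+a0)); L(q,180+3+3.2,120); f5=fz()
    L(p+3*v,180.6,50); f6=fz(); L(p+3*v,177,25); f7=fz()
    print(i,'w',w,w4,'F',f0,f1,f2,f3,f4,f5,f6,f7)
    manip.set_gripper(45); L(p+3*v,H,250); print(fz(),sensors.state()['clock'])
E
python3 - <<'E'
from h import *
for a0 in(0,np.pi):
  for p,y in [(S[0],ry),(S[3],ry),(PEG[0],py),(PEG[3],py)]:
    for z in(177,H): 
        q=manip.inverse_kinematics([*p,z],ori(y+a0)); print(a0,z,None if q is None else np.round(q,2))
E
```

```text
0 177 [-0.43  0.03  1.69 -0.    1.42 -0.47]
0 297.0 [-0.43 -0.02  1.52 -0.    1.64 -0.47]
0 177 [-0.77  0.39  1.28 -0.    1.47 -0.8 ]
0 297.0 [-0.77  0.36  1.11 -0.    1.68 -0.8 ]
0 177 [ 0.6   0.35  1.34 -0.    1.46  0.51]
0 297.0 [ 0.6   0.31  1.17 -0.    1.67  0.51]
0 177 [ 0.2   0.08  1.64 -0.    1.42  0.11]
0 297.0 [ 0.2   0.03  1.48 -0.    1.64  0.11]
3.141592653589793 177 None
3.141592653589793 297.0 None
3.141592653589793 177 [-0.77  0.39  1.28 -0.    1.47  2.34]
3.141592653589793 297.0 [-0.77  0.36  1.11 -0.    1.68  2.34]
3.141592653589793 177 [ 0.6   0.35  1.34 -0.    1.46 -2.63]
3.141592653589793 297.0 [ 0.6   0.31  1.17 -0.    1.67 -2.63]
3.141592653589793 177 None
3.141592653589793 297.0 None
```

```bash
python3 - <<'E'
from h import *
gauge(0,0,0)
im=optics.camera('top'); cv2.imwrite('pics/t1.png',im)
a=cv2.resize(im[170:290,70:230],None,fx=3.75,fy=3.75); b=cv2.resize(optics.camera('side')[100:260,180:420],(600,400)) 
cv2.imwrite('pics/t1c.png',a)
E
```

```text
0 w 12.577190109114278 12.74271157658882 F [ 0.3 -0.   0.5] [-0.4  0.5  5.6] [-0.5 -0.2 -2.7] [-1.1  0.4 -2.3] [-0.9  0.9 -2.6] [-0.4 -0.4 -2.9] [-0.1  0.2 -2.4] [1.1 0.5 3.7]
[-0.   0.4 -0.8] 10.7167
```

View pics/t1c.png

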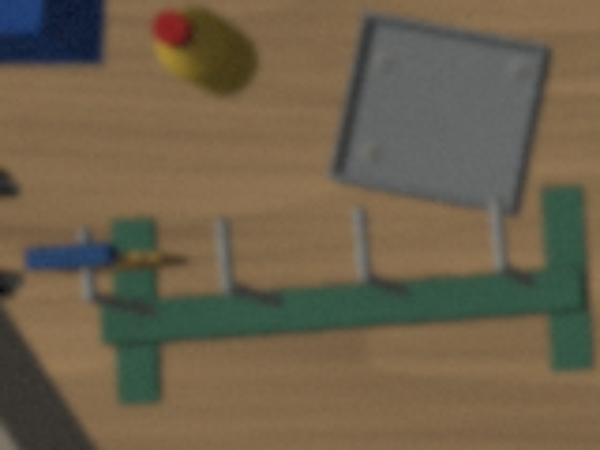

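The blue strip hangs on peg 1, at (70,257) in the crop, and the offset from the peg is what parallax predicts. The force trace shows its weight going onto the peg. I'll do the other three.

```bash
python3 - <<'E'
from h import *
for i in(1,2,3): gauge(i,i,0)
manip.servo_line([480,-250,330],velocity=300)
im=optics.camera('top'); cv2.imwrite('pics/t2.png',im)
cv2.imwrite('pics/t2c.png',cv2.resize(im[130:310,60:380],None,fx=2.5,fy=2.5,interpolation=cv2.INTER_CUBIC))
E
```

```text
1 w 13.218135860102423 12.913174773203643 F [-0.3 -0.1  0.8] [-1.3 -0.2  4.1] [-0.2  0.2 -3.3] [-0.8 -0.4 -2.3] [ 0.   0.  -2.8] [-0.2  0.3 -1.9] [ 0.1 -0.4 -1.9] [0.3 0.3 4.1]
[-0.1  0.3 -1.3] 21.9833
2 w 12.76871256153185 12.618282038232188 F [ 0.7  0.1 -0.6] [-1.6  0.   4.5] [ 0.5  0.4 -2.2] [-0.5 -0.4 -2.2] [ 0.2 -0.5 -2.5] [ 0.7  0.3 -1.7] [ 0.2  0.6 -1.1] [-0.6  0.4  3.9]
[-0.4  0.2  0.2] 33.1417
3 w 13.077624711250104 12.918148687177577 F [-0.6  0.1  0. ] [-0.5  0.7  4.4] [ 0.2  0.  -1.9] [-0.3 -0.2 -1.1] [-0.6  0.9 -2.3] [ 0.9 -0.1 -1.4] [-0.1  0.5 -1.7] [-0.1 -0.5  4.7]
[ 0.4 -0.3 -0.7] 44.3083
```

View pics/t2c.png

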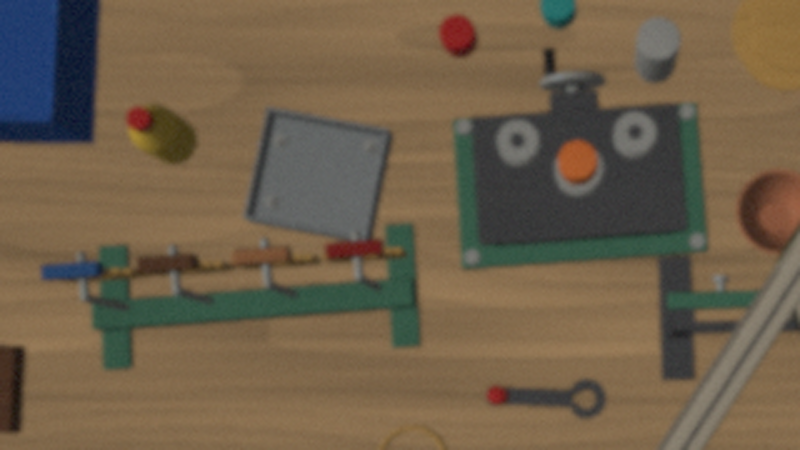

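All four gauges are on their pegs. The crank has been knocked: its hub is now near (296,289) in the full image. Next is the cap, which goes to the tray, and then I'll look at the key and the crank.

```bash
python3 - <<'E'
from h import *
L=lambda p,v=200,r=None: manip.servo_line(p,velocity=v,rotation=r)
x,y=636.9,-47.2
manip.set_gripper(58,30); manip.reach([x,y,280],ori(0.06)); L([x,y,144],120); print(fz())
manip.set_gripper(20,30); print(sensors.state()['width'],fz())
L([x,y,200],80); L([x,y,240]); print(sensors.state()['width'],fz())
L([646,226,240],250,ori(np.radians(-9))); L([646,226,60]); L([646,226,20],60); print(fz()); L([646,226,18.5],20); print(fz())
manip.set_gripper(58); L([646,226,240],250)
L([480,-250,330],400)
im=optics.camera('top'); cv2.imwrite('pics/t3.png',im); print(sensors.state()['clock'])
c=cv2.resize(im[170:310,150:350],None,fx=4,fy=4,interpolation=cv2.INTER_CUBIC); cv2.imwrite('pics/t3c.png',c)
E
```

```text
[1.1 0.2 0.9]
38.196238144410565 [-0.1 -0.1  6. ]
37.9492974875606 [ 0.5  0.3 -0.9]
[ 0.1  0.4 -0.4]
[-2.9 -0.6  5.9]
56.2
```

View pics/t3c.png

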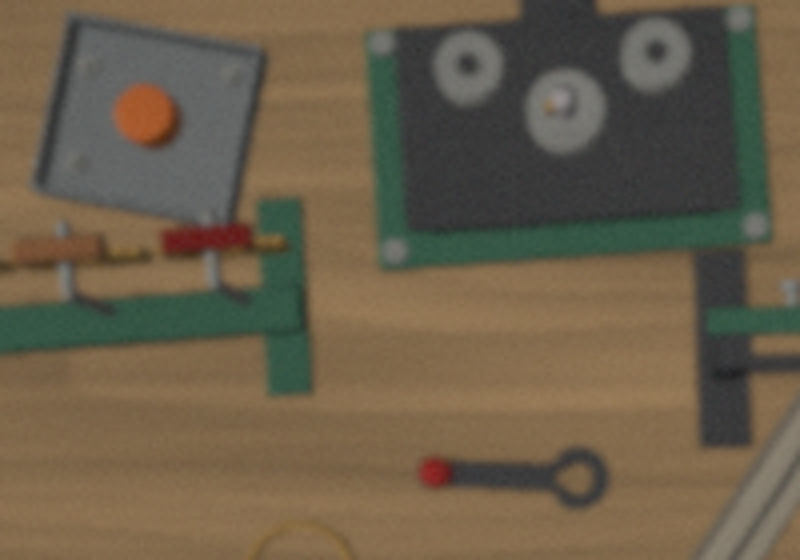

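The cap is in the tray at (147,115). The shaft top is at about (562,99), with the brass key to its left. The crank hub is at (578,477) and its handle at (435,472). I'll take closer crops, averaging several frames to cut noise.

```bash
python3 - <<'E'
from h import *
im=np.mean([optics.camera('top') for _ in range(10)],0).astype(np.uint8); cv2.imwrite('pics/t4.png',im)
a=cv2.resize(im[180:212,275:307],(400,400),interpolation=cv2.INTER_CUBIC)  # 12.5x
b=cv2.resize(im[265:305,250:310],(400,267),interpolation=cv2.INTER_CUBIC) # 6.667
b=cv2.copyMakeBorder(b,0,133,0,0,cv2.BORDER_CONSTANT)
cv2.imwrite('pics/t4c.png',cv2.convertScaleAbs(np.hstack([a,b]),alpha=1.3))
E
```

```text
(no output)
```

View pics/t4c.png

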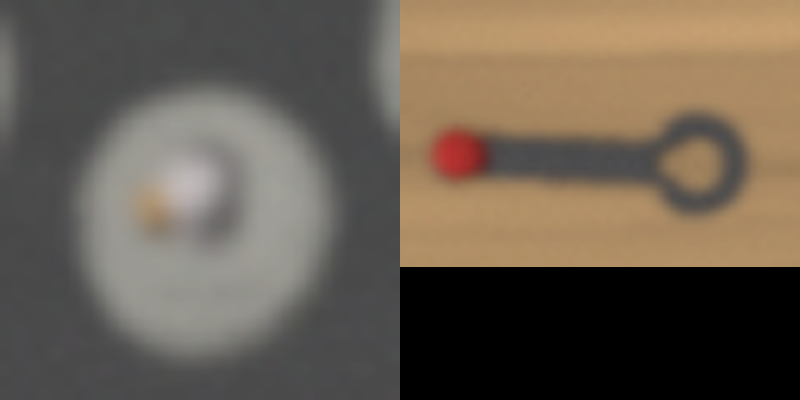

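```bash
python3 - <<'E'
from h import *
np.set_printoptions(precision=1,suppress=True)
f=lambda c,o,s:[(c[0]+.5)/s-.5+o[0],(c[1]+.5)/s-.5+o[1]]
sh=ray('top',f((192,184),(275,180),12.5),165); k=ray('top',f((152,209),(275,180),12.5),154)
print('shaft',sh,'key',k,(k-sh)[:2],np.degrees(np.arctan2(*(k-sh)[1::-1])))
im=cv2.imread('pics/t0.png') if 0 else cv2.imread('pics/top0.png')
m=cv2.inRange(cv2.cvtColor(im,cv2.COLOR_BGR2HSV)[180:212,275:307],(5,150,120),(15,255,255)); M=cv2.moments(m,True); print('cap',ray('top',(M['m10']/M['m00']+275,M['m01']/M['m00']+180),171))
hu=ray('top',f((695-400,163),(250,265),6.667),30);ha=ray('top',f((458-400,155),(250,265),6.667),64)
print('crank',hu,ha,np.linalg.norm((hu-ha)[:2]),np.degrees(np.arctan2(*(ha-hu)[1::-1])))
manip.reach([420,-420,330],ori(0))
s=np.mean([optics.camera('side') for _ in range(10)],0).astype(np.uint8); cv2.imwrite('pics/s4.png',s)
o=proj('side',[[*sh[:2],150]])[0].astype(int)-20; c=proj('side',[[*hu[:2],20]])[0].astype(int)-[40,40]
print(o,c); print(proj('side',[[*sh[:2],165],[*sh[:2],130],[*k[:2],154],[*hu[:2],36],[*ha[:2],64]]))
a=cv2.resize(s[o[1]:o[1]+40,o[0]:o[0]+40],(400,400),interpolation=cv2.INTER_CUBIC);b=cv2.resize(s[c[1]:c[1]+80,c[0]:c[0]+80],(400,400),interpolation=cv2.INTER_CUBIC)
cv2.imwrite('pics/s4c.png',cv2.convertScaleAbs(np.hstack([a,b]),alpha=1.3))
E
```

```text
shaft [636.7 -45.2 165. ] key [633.7 -37.3 154. ] [-3.1  7.8] 111.26627388657124
cap [637.3 -46.4 171. ]
crank [413.6 -55.   30. ] [415.7  33.8  64. ] 88.79572378232852 88.63748073328593
[309 191] [229 230]
[[330.  207.3]
 [329.7 216.1]
 [327.6 209. ]
 [269.1 267.2]
 [255.2 243.1]]
```

View pics/s4c.png

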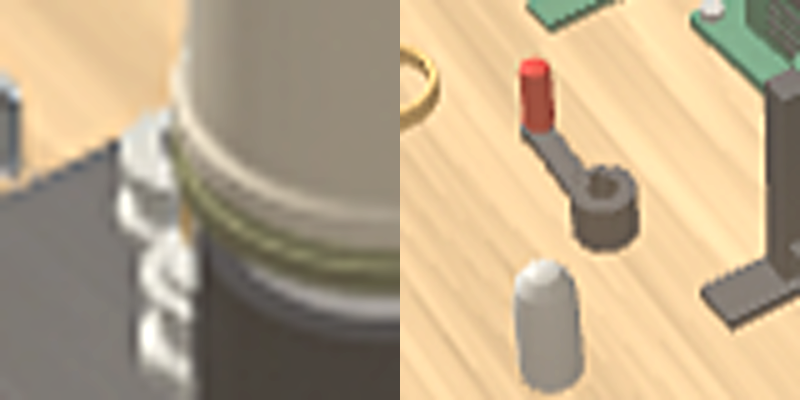

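```bash
python3 - <<'E'
from h import *
manip.reach([420,230,330],ori(0))
s=np.mean([optics.camera('side') for _ in range(10)],0).astype(np.uint8); cv2.imwrite('pics/s5.png',s)
a=cv2.resize(s[191:231,309:349],(600,600),interpolation=cv2.INTER_CUBIC)
cv2.imwrite('pics/s5c.png',cv2.convertScaleAbs(a,alpha=1.1)); print(sensors.state()['clock'])
E
```

```text
60.7667
```

View pics/s5c.png

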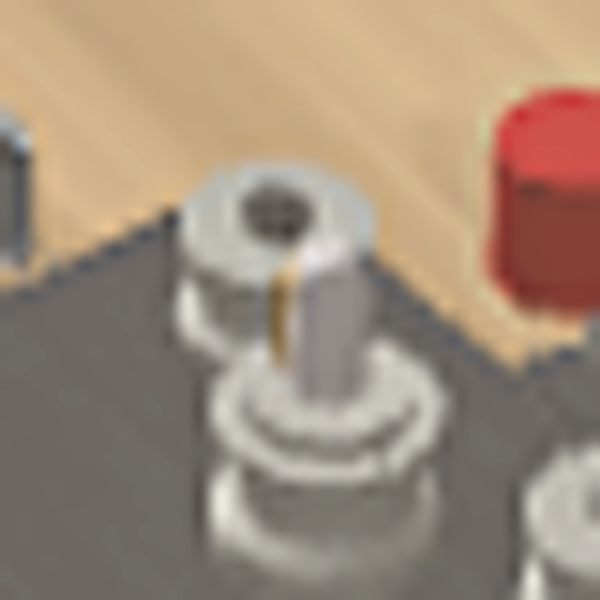

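The side view shows the key left of the shaft. Its bottom row fits an angle of roughly 105–111°, and the shaft axis is at (331.3,207.3). That is 1.3 px right of the prediction, and the crank shows the same bias. I'll refine the key angle from the brass colour centroid.

```bash
python3 - <<'E'
from h import *
np.set_printoptions(precision=1,suppress=True)
for n,fn,(x0,y0,w),zs in(('top','pics/t4.png',(280,186,16),154),('side','pics/s5.png',(324,206,12),144)):
    c=cv2.imread(fn).astype(float)[y0:y0+w,x0:x0+w]; d=c[...,2]-c[...,0]
    if n=='side': d[:, 8:]=0
    print(n); print(d.astype(int))
    W=np.clip(d-18,0,None); Y,X=np.mgrid[:w,:w]; uv=((W*X).sum()/W.sum()+x0,(W*Y).sum()/W.sum()+y0); print(uv)
    if n=='top': k=ray('top',uv,154); print(k)
    b=c.mean(-1); print(b.astype(int)) if n=='top' else 0
for t in(90,100,110,120):
    u=np.array([np.cos(np.radians(t)),np.sin(np.radians(t))]); a=np.array([636.9,-45.8]); 
    print(t,proj('top',[[*(a+10*u),154]]),proj('side',[[*(a+10*u),142]])+[1.2,0])
print(proj('top',[[636.9,-45.8,165]]))
E
```

```text
top
[[ 1  1  0  0  0  0 -1 -1  0  1  1  2  1  1  1  0]
 [ 0 -1  0 -1 -1  0  0  2  3  3  4  3  3  3  3  1]
 [ 1 -1 -1  0  0  2  3  5  4  5  6  5  6  6  5  3]
 [-1  0  0  1  3  3  6  5  6  5  6  6  6  6  5  5]
 [-1 -1  0  2  4  5  6  6  6  5  5  6  6  7  6  6]
 [-1  0  1  3  4  6  7  6  6  6  5  4  5  5  7  7]
 [ 0  0  3  4  6  6  6  7  6  5  5  4  4  5  6  6]
 [ 0  1  3  5  6  7  8  8  7  6  5  5  3  3  5  6]
 [ 1  3  4  5  7 10 16 17 12  7  5  5  4  4  5  5]
 [ 0  3  5  7  9 17 30 32 20  9  6  4  4  3  5  6]
 [ 2  3  6  6  9 20 37 41 26 11  5  4  4  3  4  6]
 [ 1  2  5  5  8 15 30 37 24 11  6  3  3  4  5  6]
 [ 0  2  5  5  7  9 17 21 16  9  4  3  3  4  5  6]
 [ 1  2  5  5  6  6  8 10  9  7  5  3  5  4  6  6]
 [ 0  1  3  6  6  6  6  6  7  6  5  4  5  5  7  6]
 [ 0  2  3  5  6  6  6  6  5  5  5  5  5  6  6  6]]
(np.float64(286.7416666666667), np.float64(196.125))
[634.  -37.4 154. ]
[[ 57  56  57  56  57  56  58  59  62  65  67  69  68  66  62  61]
 [ 57  57  56  56  57  61  66  74  79  85  89  91  91  86  82  73]
 [ 56  56  56  59  65  74  85  95 101 106 108 109 109 106 102  93]
 [ 56
[... 843 characters left out ...]
5 115 116 116 116 116]]
side
[[12 11 12 11 12 10 11 10  0  0  0  0]
 [11 11 10  9 20  9 10  7  0  0  0  0]
 [11 11  9 15 39  6  8  8  0  0  0  0]
 [12 10  6 50 58  6  8 10  0  0  0  0]
 [12 12  7 53 36  7  9  9  0  0  0  0]
 [13 11  8 54 31  6  8 10  0  0  0  0]
 [13 11  7 55 18  8  9 10  0  0  0  0]
 [11 11  8 55 20  9  9  9  0  0  0  0]
 [11 12  8 49 22  9  9  9  0  0  0  0]
 [12 12 10 29 19  7  9  9  0  0  0  0]
 [13 11 10  9  8  9 10 10  0  0  0  0]
 [12 10 11 11 11  9 11 10  0  0  0  0]]
(np.float64(327.315625), np.float64(211.0))
90 [[286.1 194.9]] [[329.4 211.4]]
100 [[286.1 195.6]] [[328.9 211.6]]
110 [[286.3 196.3]] [[328.5 211.9]]
120 [[286.6 197. ]] [[328.2 212.2]]
[[290.2 194.2]]
```

Best estimates are seat (636.9,−45.5) with the key at about 107°. I'll pick up the crank, hover above the shaft and check the red handle's position to verify the in-hand pose.

```bash
cat >> h.py <<'E'
def red(z):
    im=np.mean([optics.camera('top') for _ in range(4)],0).astype(np.uint8); h=cv2.cvtColor(im,cv2.COLOR_BGR2HSV)
    m=cv2.inRange(h,(0,150,70),(6,255,255))|cv2.inRange(h,(172,150,70),(180,255,255))
    n,l,st,c=cv2.connectedComponentsWithStats(m)
    return [(np.round(c[i],1),st[i,4],np.round(ray('top',c[i],z),1)) for i in range(1,n) if st[i,4]>10]
E
python3 - <<'E'
from h import *
L=lambda p,v=200,r=None: manip.servo_line(p,velocity=v,rotation=r)
x,y=413.6,-55.0
manip.set_gripper(60,80); manip.reach([x,y,150],ori(np.radians(-1.4)))
print(red(64)); L([x,y,8],120); print(fz())
manip.set_gripper(30,80); print(sensors.state()['width'],fz())
L([x,y,12],30); print(fz()); L([x,y,260]); print(fz(),sensors.state()['width'])
sx,sy=636.9,-45.5
L([sx,sy,260],250,ori(np.radians(17))); L([sx,sy,180],100)
print(red(172+64)); print(fz(),sensors.state()['clock'])
u=np.radians(107); print('expect',sx+90*np.cos(u),sy+90*np.sin(u))
E
```

```text
[(array([242.5, 143.6]), np.int32(174), array([785.2,  80. ,  64. ])), (array([115.3, 176.9]), np.int32(65), array([695.2, 402.6,  64. ])), (array([201. , 229.3]), np.int32(103), array([562.3, 180.9,  64. ]))]
[-0.9 -0.1 -0.2]
38.7312617754353 [-1.3  0.7  6.5]
[ 0.4  0.2 -3.1]
[-0.5  0.6 -2.5] 38.352764766732484
[(array([241.5, 143.2]), np.int32(142), array([741.9,  65. , 236. ])), (array([115.2, 177. ]), np.int32(64), array([660.9, 348.8, 236. ])), (array([200.9, 229.2]), np.int32(101), array([543.5, 152.4, 236. ]))]
[ 0.9  0.5 -3.2] 67.9833
expect 610.5865465749537 40.56742803667319
```

```bash
python3 - <<'E'
from h import *
t=optics.camera('top');s=optics.camera('side')
a=cv2.resize(t[150:290,200:340],(400,400),interpolation=cv2.INTER_CUBIC);b=cv2.resize(s[130:270,260:400],(400,400),interpolation=cv2.INTER_CUBIC)
cv2.imwrite('pics/m6.png',np.hstack([a,b]))
E
```

```text
(no output)
```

View pics/m6.png

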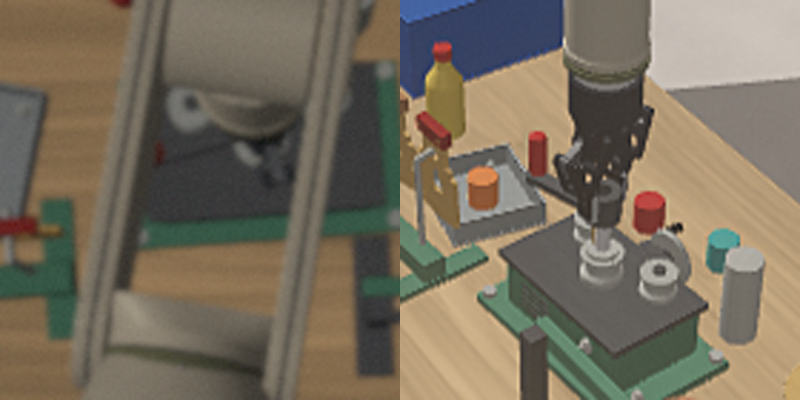

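The side view shows the hub directly above the shaft with the handle towards the key side. In the top view the arm hides most of the handle. I'll compare the handle in the side image, then descend in small steps watching the force.

```bash
python3 - <<'E'
from h import *
s=optics.camera('side'); h=cv2.cvtColor(s,cv2.COLOR_BGR2HSV)[160:210,295:320]
m=cv2.inRange(h,(0,150,60),(6,255,255))|cv2.inRange(h,(172,150,60),(180,255,255)); ys,xs=np.nonzero(m); print('seen',xs.mean()+295,ys.mean()+160,ys.min()+160,ys.max()+160)
for t in(100,107,114):
    u=np.radians(t); print(t,proj('side',[[636.9+90*np.cos(u),-45.5+90*np.sin(u),z] for z in(184,210,236)])+[1.2,0])
L=lambda p,v=200,r=None: manip.servo_line(p,velocity=v,rotation=r)
for z in (174,171,168,165,163,161,159,157):
    L([636.9,-45.5,z],25); f=fz(); p=sensors.state(); print(z,f,np.round(p['wrist_torque'],2),np.round(p['eef_pos'],1))
    if f[2]>12: break
E
```

```text
seen 307.57142857142856 183.11904761904762 176 190
100 [[311.37073734 188.88751824]
 [311.35287745 182.12788299]
 [311.33465733 175.23191017]]
107 [[308.87410765 190.43813818]
 [308.83117459 183.67084147]
 [308.78737259 176.76657955]]
114 [[306.68827969 192.17474534]
 [306.62320087 185.39907139]
 [306.55679982 178.48573368]]
174 [-0.9  0.2 -2.2] [-0.06 -0.01  0.02] [636.6 -45.4 173.5]
171 [-0.1  0.6 -2.9] [-0.07  0.03 -0.03] [636.7 -45.5 170.7]
168 [ 0.1 -0.3 -2.1] [-0.06 -0.06 -0.01] [636.8 -45.5 167.7]
165 [ 0.2 -0.2 -3.8] [-0.1  -0.11  0.03] [636.8 -45.6 164.7]
163 [ 0.7 -0.3 -3.7] [-0.09 -0.13 -0.03] [636.8 -45.5 162.8]
161 [ 1.7 -0.6 -4.4] [-0.16 -0.12 -0.01] [636.9 -45.5 160.9]
159 [ 0.  -1.  -4.4] [-0.15 -0.16  0.03] [636.8 -45.5 158.8]
157 [ 1.9 -0.5 -4.1] [-0.15 -0.17 -0.01] [636.9 -45.5 156.8]
```

The shaft is in the bore, and there was no push-back past key height at 162, so the keyway is over the key. I'll continue down to the seat.

```bash
python3 - <<'E'
from h import *
L=lambda p,v=200,r=None: manip.servo_line(p,velocity=v,rotation=r)
for z in (152,147,143,141,139.5,138.5,138,137.5,137):
    L([636.9,-45.5,z],25); f=fz(); p=sensors.state(); print(z,f,np.round(p['wrist_torque'],2),np.round(p['eef_pos'],1))
    if f[2]>12: break
E
```

```text
152 [ 1.  -1.6 -4.2] [-0.26 -0.22  0.  ] [636.8 -45.6 151.6]
147 [ 1.1 -2.2 -4. ] [-0.32 -0.29  0.04] [636.9 -45.6 146.7]
143 [ 2.3 -1.  -4.6] [-0.29 -0.26  0.  ] [636.8 -45.6 142.7]
141 [ 2.  -2.  -3.8] [-0.21 -0.4  -0.05] [636.9 -45.5 140.8]
139.5 [ 2.7 -0.2 -4. ] [-0.27 -0.33  0.02] [636.9 -45.5 139.4]
138.5 [-1.5 -1.4  2.3] [-0.15  0.24 -0.  ] [637.  -45.5 139.1]
138 [-3.8 -0.7  6.1] [-0.15  0.56  0.06] [637.  -45.5 139.1]
137.5 [-4.7 -1.1  9. ] [-0.15  0.99 -0.08] [637.  -45.5 139.1]
137 [-7.7 -0.2 11.2] [-0.12  1.19 -0.02] [637.1 -45.5 139.1]
```

It met the shoulder at TCP z of about 139, as expected. I'll release, retreat and inspect from both cameras.

```bash
python3 - <<'E'
from h import *
L=lambda p,v=200,r=None: manip.servo_line(p,velocity=v,rotation=r)
L([636.9,-45.5,138.6],25); manip.set_gripper(58); print(fz()); L([636.9,-45.5,260]); manip.reach([400,300,330],ori(0)); manip.sleep(.5)
np.set_printoptions(precision=1,suppress=True)
print(red(194)); u=np.radians(107); print('exp handle',636.9+90*np.cos(u),-45.5+90*np.sin(u))
t=optics.camera('top'); s=optics.camera('side'); cv2.imwrite('pics/t7.png',t);cv2.imwrite('pics/s7.png',s); print(sensors.state()['clock'])
a=cv2.resize(t[150:290,220:360],(400,400),interpolation=cv2.INTER_CUBIC);b=cv2.resize(s[170:250,285:365],(400,400),interpolation=cv2.INTER_CUBIC)
cv2.imwrite('pics/m7.png',np.hstack([a,b]))
hub=[[636.9,-45.5,z] for z in(130,166)]; print(proj('side',hub)+[1.2,0], proj('side',[[610.6,40.6,194],[610.6,40.6,142]])+[1.2,0])
E
```

```text
[ 0.4 -0.5 -0.1]
[(array([242.5, 143.6]), np.int32(175), array([751.8,  66.9, 194. ])), (array([115.3, 176.9]), np.int32(65), array([669.5, 361.8, 194. ])), (array([253.2, 204.1]), np.int32(53), array([607.9,  39.4, 194. ])), (array([200.9, 229.2]), np.int32(104), array([548.3, 159.3, 194. ]))]
exp handle 610.5865465749537 40.56742803667319
76.5333
[[331.  216.1]
 [331.3 207.1]] [[308.9 187.8]
 [308.9 201.1]]
```

View pics/m7.png

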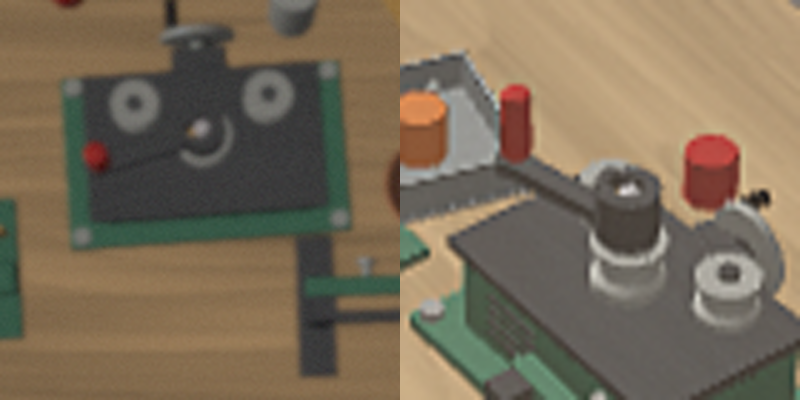

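The hub sits on the shoulder with the shaft end just below its top. The handle is within 3 mm of its expected place in the top view and within 1 px in the side view. I'll press gently on the hub rim to make sure it's fully home, then do a final check.

```bash
python3 - <<'E'
from h import *
L=lambda p,v=200,r=None: manip.servo_line(p,velocity=v,rotation=r)
manip.set_gripper(26); manip.reach([636.9,-45.5,240],ori(np.radians(17))); L([636.9,-45.5,172],100)
z=171.
while z>158:
    L([636.9,-45.5,z],25); f=fz()
    if f[2]>3: print(z,f,np.round(sensors.state()['eef_pos'],1))
    if f[2]>14: break
    z-=.7
L([636.9,-45.5,260]); manip.reach([400,-420,330],ori(0)); manip.sleep(.5)
print(red(194)); t=optics.camera('top'); s=optics.camera('side'); cv2.imwrite('pics/t8.png',t);cv2.imwrite('pics/s8.png',s); print(sensors.state()['clock'])
a=cv2.resize(t[120:300,60:380],(640,360));b=cv2.resize(s[130:230,180:360],(640,356),interpolation=cv2.INTER_CUBIC)[:240]
cv2.imwrite('pics/m8.png',np.vstack([a,b]))
E
```

```text
165.4000000000001 [-1.5  0.6  3.7] [637.1 -45.6 165.9]
164.7000000000001 [-4.3 -0.   8.1] [637.1 -45.6 165.9]
164.0000000000001 [-5.7  0.7 11.6] [637.1 -45.6 165.8]
163.30000000000013 [-7.5  1.6 14.6] [637.2 -45.6 165.8]
[(array([242.5, 143.7]), np.int32(172), array([751.5,  66.9, 194. ])), (array([115.2, 176.9]), np.int32(66), array([669.4, 361.9, 194. ])), (array([253.2, 204. ]), np.int32(53), array([608.2,  39.6, 194. ])), (array([200.8, 229.3]), np.int32(103), array([548.1, 159.6, 194. ]))]
85.425
```

View pics/m8.png

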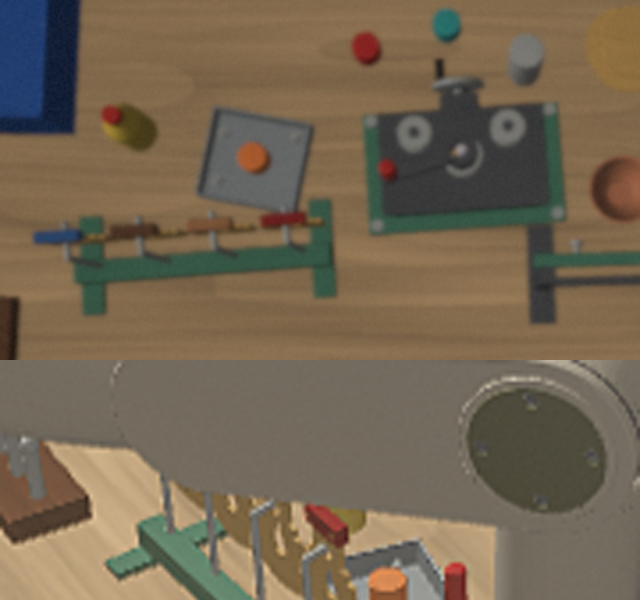

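The hub top sits at 165.9 mm (166 expected) and stayed solid under 14 N. All four gauges are on their pegs and the cap is in the tray. I'll hand the job in.

```bash
python3 -c "
from h import *
manip.close_job()"
```

```text
the job is handed in; nothing more can be done
```

The ring roller is set up and the job was handed in at about 85 s of robot time; no verdict was reported.

- **Gauges:** All four were on the rack. Each now hangs by its eye on its own peg: blue on peg 1, dark brown on 2, mid-brown on 3 and red on 4. I saw them there in the last top picture.
- **Cap:** The orange cap is standing in the grey tray.
- **Crank:** It had been knocked aside during the run, so I measured it again before gripping it. It went over the shaft and key without resistance. The hub top reads 165.9 mm (166 expected) and did not move under a 14 N push. The handle is within 3 mm of where it should be.
- **Checks that disagreed or were incomplete:**
  - The side camera read about 1.3 px to one side of the top camera for both shaft and crank, which did not affect the fit.
  - The arm hid most of the handle from above while I hovered over the shaft, so I checked the crank from the side view instead.
  - The arm also hid part of the gauge stand and the roller in the last side picture.
  - I did not measure the bystanders again. The oil bottle and the bowl look in place in the last crop; the rest are outside it, cut off or not checked.

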